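Hold the spice mill's lid at pulse

ROBOT

A 6-joint arm with a two-finger parallel gripper is mounted at the origin on a cart in front of the work surface, level with it; the furniture and walls round the work are solid. World frame = base frame: x ahead of the robot, y to its left, z up, the work surface at z = 0. Lengths are in m, angles in rad, forces in N, time in s.
With the tool pointing down it reaches from about 0.325 to 0.775 m from the base axis. Payload 5.5 kg.
Tool frame: the origin (TCP) lies on the centre line of the jaws, within the pads' length; the fingertips stand bot.tip_reach ahead of it and the grasp point (between the pads) lies 5 mm behind it (bot.tip_reach is the distance from the TCP to the fingertips, in m); z points along the fingers, y is the line along which they close (so a half turn about z gives the same grasp; the last joint's range is limited). The gripper opens to 85 mm and grips with 20 to 120 N. Pads are 22 mm wide; open, the fingers measure 114 mm over their backs; the gripper's body (76 mm by 85 mm) begins 54 mm behind the grasp point. The pads swing forward as they close: fully open they stand 13 mm farther back than shut.
Start: joints at [-0.057, 0.091, 1.231, -0, 1.82, -0.057], TCP at [0.6, -0, 0.245] pointing down, gripper open.
Joint ranges: [-2.87, 2.87], [-0.86, 2.18], [0.17, 2.46], [-1.51, 4.65], [0.06, 2.69], [-2.65, 2.65]. Speed limits (rad/s): [2.57, 2.57, 3.01, 3.14, 3.14, 3.14].

INTERFACE

Orientations are given as a unit quaternion [w, x, y, z].
In Python, from station import bot gives the robot as it stands. The module is installed in compiled form; this text tells all that it offers.
- The arm moves only by the shell command python3 -m inch 'ROWS' [FORCE]. ROWS is JSON, a list of rows, each a list of 5 numbers: the opening in per cent of the stroke, from 0 (shut) to 100 (fully open), then the shift along the tool's x, y, z in cm, then the turn about the tool's z in rad. In form: [[gripper, x, y, z, turn], ...]. A call has 1 to 8 rows; each row is the pose to reach, as a shift and turn from the pose commanded when the call began, along the tool's axes at that moment; what a row does not reach only later rows make up. A row lasts 1/8 s, in which the tool goes at most 62.5 mm and 10.7 degrees, less where a joint would pass 70% of its speed; a pose out of reach is approached as far as the arm can. A call with a gripper value outside its range is refused whole. The fingers move at their own pace and stop on an object; FORCE is the grip in N (left out, the last holds). Time passes only in rows, so rows that repeat a pose let the fingers close. It gives the time, the measured TCP pose, the force, the opening and the grip force at its end, in the units of the state.
- bot.read_state(): the state, without advancing time (a new reading comes with each control period).
- bot.capture(name): name is "scene" or "side" or "wrist"; returns (picture, depth): 384x512x3 uint8, red, green, blue; 384x512 float32, m along the optical axis (not along the pixel's ray), 0 where there is no reading.
- bot.camera_info(name): a dict with "fovy" (degrees; the focal length in pixels is half the picture's height over the tangent of half this angle, whatever the lens; pixels are square), "cx", "cy" (the principal point, pixels), "origin" and "rotation" of the camera in the world. Camera axes: x right, y up, looking along -z (the intrinsics and any distortion apply to the point x, -y, -z); pixel columns grow to the right and rows downward; lengths in m; the calibration is good to about 2 mm. A picture is of the moment at which its call begins: read the wrist's pose just before it. camera_info takes no time and is no camera call; for the wrist camera it gives the pose at the moment of the call.
- bot.sign_off(): hands the job in; it is judged then, once.
Trained networks look in the newest picture that a camera, given by its name, has taken for a name from the list of things; names that differ only in an ending like _2 or _b are one class to them, and where a whole thing is asked for, a point or a joint stands for the part that bears it (a point fixed in the world has none). Each returns a list of dicts, best first, with "confidence" (0 to 1); they miss things now and then, are a little off and sometimes report something else, mostly with a low value. They report only what shows in the picture. A call takes as long as a camera call.
- bot.trace(query, camera): "region" (384x512 bool, what is visible of it).
- bot.pinpoint(query, camera): "at" ([x, y, z] in m, in world coordinates, good to about 4 mm: a listed point, or the origin of a listed thing).
The state is a dict: "time": time; "q": joint angles; "dq": joint speeds; "tau": joint torques, N m; "tcp_pos": TCP position; "tcp_rot": TCP orientation; "wrist_force": force on the tool from outside, world axes, zero at the start; "moment": the same for the moment, N m; "gripper_width": finger opening in m; "grip_force": force on a finger pad.
Only numpy, scipy, OpenCV 4.12 (cv2) and the standard library are available. Lean on these libraries where they do the work, as an engineer would, in place of code of your own. Each camera call takes 0.05 s, during which the arm holds its last target. There are 200 camera calls.

TASK

Give the stall's empty spice mill its test pulse: first push the grind slide on its front console fully left to the fine stop (three small dots). Then pick up the loose domed lid by its bar, drop its two lugs through the mill's slots until the rim lies flat on the collar, and twist it clockwise halfway to the lock, about 25 degrees, so that the tab stands at the single pulse mark. It springs back if let go, so finish while still gripping the lid there; never let it click into the lock, and leave everything else on the table where it stands.

Things in the scene. Friction and masses are not known exactly. Their poses are not given: they have to be found in the camera images.
- mill: Spice mill, fixed to the table: round steel tower (radius 56) with a black collar on top, and in front of it a lower steel console, top 50 above the table, 84 wide, reaching 111 in front of the tower axis. Origin on the tower axis at table level; z up; -x points to the console (front, towards the robot), +y to the mill's left.
- collar (a point): On the tower axis at the collar's top face, z = 92, on which the lid's rim comes to lie. The flange in the collar (inner radius 34, 4 thick) has two opposite slots for the lid's lugs, 23 wide, each flanked by two thin lines: 25 degrees counter-clockwise (from above) of the mill's -x and +x directions. Under the flange the lugs turn only clockwise.
- pulse_mark (a point): Single short mark on the shoulder round the collar, at the middle of the front (-x), 25 degrees clockwise from the front slot (another one opposite, at +x): where the lid's tab stands at pulse, the bar then in line with the mill's x axis. Radius 51, 86 above the table.
- lock_catch (a point): Front lock catch, 50 degrees clockwise from the front slot (a second one opposite): a sprung roller before a black housing that reaches radius 69 and 104 above the table. The lid's tab first touches the roller at about 39 degrees of turn and clicks past at 50.
- mill_lid: Loose domed lid, about 180 g, upright. Origin: centre of the underside. A plug of radius 32 with two lugs along +x and -x (16 wide, 4 high, to radius 38); from z = 11 to 17 a rim of radius 46 with rounded tabs along +x and -x to radius 52; then a grey dome to z = 77. Same after a half turn. Enters the slots with its x along the slots' line (play 2 mm, 5 degrees); seated, its origin is at z = 81.
- lid_bar (a point): Top centre of the black bar handle on the dome, 112 above the lid's underside. The bar is 58 long along the lid's x, 16 thick across y and 34 high above the dome: the place to grip. Seated, this point is 193 above the table; once turned, the lid can rise only 3 mm before its lugs meet the flange.
- pulse_ring (a joint): Clockwise angle (rad) of the sprung ring under the flange. 0 at rest; the lid's lugs meet it when the lid has turned about 0.17 rad (10 degrees) from the slots, then it turns with the lid: about 0.26 with the tab at the pulse mark, 0.7 at the lock click. Its spring pushes the lid back with 0.10 Nm at first contact, 0.14 Nm at the mark.
- grind_slide (a joint): Position of the grind slide along the mill's +y axis, m: 0 at the coarse stop (right, one big dot), 0.040 at the fine stop (left, three small dots). It stays where it is left; about 2 N of friction.
- slide_grip (a point): Centre of the top of the slide's upright grip, 12 (x) by 14 (y) and 24 high, standing on the console 89 in front of the tower axis; its top is 75.5 above the table.
- jam_jar_0: Bystander: jar with screw lid, 60 across, 92 high; origin at the centre of its underside.
- jam_jar_1: Bystander: jar like the other, 60 across, 92 high; origin at the centre of its underside.
- syrup: Bystander: dark syrup bottle with white cap, 56 across, 193 high; origin at the centre of its underside.
- peg: Bystander: wooden peg, 13 x 72 x 10, lying near the table's front edge, left of the lid; origin at the centre of its underside.
- marker: Bystander: fat marker pen, 17 x 125 x 17, lying to the left; origin at the centre of its underside.
- tape: Bystander: roll of tape, 66 across, 24 high, lying to the left; origin at the centre of its underside. Mind also, between robot and tape, the stall's fixed roof post: grey, 98 square, higher than the arm, its middle at x = 0.21, y = 0.16 m. Pass it on its right with the arm folded in; a hand that leans back 15 to 35 degrees keeps the elbow clear of it.

How it is judged:
By the outcome, as a careful person would: the job done as asked, in the order asked, and still so for the second after the job is handed in, while the arm keeps its last pose, push and grip.
It also fails if it takes over 58 s, if anything falls off the work surface, if the arm or the gripper's body presses on something with over 40 N, if the wrist force passes 120 N, or if a joint passes its speed limit or range.

## Working session

There is one attempt and no reset: what is moved stays moved. The work goes in short steps, Python scripts to look and compute and a shell command to move; the robot and the scene stay as the last step left them, time stands still between calls to the robot, and variables do not carry over. Pictures are saved under pics/ and viewed, at most 10 in all, crops included, and the job is handed in when it is done.

```bash
mkdir -p pics; ls; python3 - <<'E'
from station import bot
import cv2,numpy as np
print(bot.tip_reach, bot.read_state())
ims=[]
for c in("scene","side"):
    im,d=bot.capture(c); ims.append(im)
    i=bot.camera_info(c); print(c,i['origin'],i['fovy'])
    for n in("mill","collar","pulse_mark","lock_catch","mill_lid","lid_bar","slide_grip","jam_jar_0","syrup","peg","marker","tape"):
        try: print(n,[(np.round(r['at'],3),round(r['confidence'],2)) for r in bot.pinpoint(n,c)][:3])
        except Exception as e: print(n,e)
for k,im in enumerate(ims): cv2.imwrite(f"pics/a{k}.png",cv2.resize(im[:,:,::-1],(800,600)))
E
```

```text
pics
0.014 {'time': 0.0, 'q': array([-5.67062131e-02,  9.18905506e-02,  1.23190841e+00,  5.81469581e-06,
        1.81979779e+00, -5.66928667e-02]), 'dq': array([-0.00081108, -0.00125389, -0.00020383,  0.00043536, -0.00071351,
       -0.0011414 ]), 'tau': array([ 1.92109423e-03, -4.58737707e+01, -4.18019521e+01,  2.08830479e-04,
        1.19483890e-02, -1.60596358e-05]), 'tcp_pos': array([5.99741608e-01, 1.10070306e-05, 2.44119146e-01]), 'tcp_rot': array([-7.49447699e-04,  7.07110640e-01,  7.07102212e-01, -6.65161701e-04]), 'wrist_force': array([0.141229  , 0.85185794, 0.16445935]), 'moment': array([ 0.03937627,  0.02373802, -0.04172152]), 'grip_force': 0.0, 'gripper_width': 0.08519025853113328}
scene [-0.04627979 -0.44271299  0.69987307] 49.070666123109866
mill [(array([ 0.506, -0.142,  0.001]), 0.81)]
collar [(array([ 0.502, -0.141,  0.092]), 0.63)]
pulse_mark [(array([ 0.456, -0.133,  0.084]), 0.91), (array([ 0.487,  0.023, -0.003]), 0.37)]
lock_catch [(array([ 0.463, -0.107,  0.106]), 0.66)]
mill_lid [(array([ 0.487,  0.021, -0.005]), 0.91), (array([ 0.639,  0.105, -0.001]), 0.3)]
[... 565 characters left out ...]
.71)]
collar [(array([ 0.507, -0.143,  0.094]), 0.93)]
pulse_mark [(array([ 0.461, -0.133,  0.085]), 0.73)]
lock_catch [(array([ 0.461, -0.104,  0.103]), 0.6), (array([0.493, 0.172, 0.002]), 0.3)]
mill_lid [(array([0.486, 0.03 , 0.002]), 0.68)]
lid_bar [(array([ 0.505, -0.141,  0.   ]), 0.58), (array([0.487, 0.025, 0.113]), 0.57)]
slide_grip [(array([ 0.415, -0.12 ,  0.074]), 0.63)]
jam_jar_0 [(array([ 0.613, -0.026, -0.004]), 0.96), (array([ 0.638,  0.099, -0.001]), 0.62)]
syrup [(array([ 0.69 , -0.19 , -0.001]), 0.83)]
peg [(array([0.397, 0.091, 0.002]), 0.67), (array([0.485, 0.028, 0.111]), 0.66)]
marker [(array([0.492, 0.173, 0.001]), 0.49)]
tape [(array([ 0.442,  0.265, -0.001]), 0.56)]
```

View pics/a0.png

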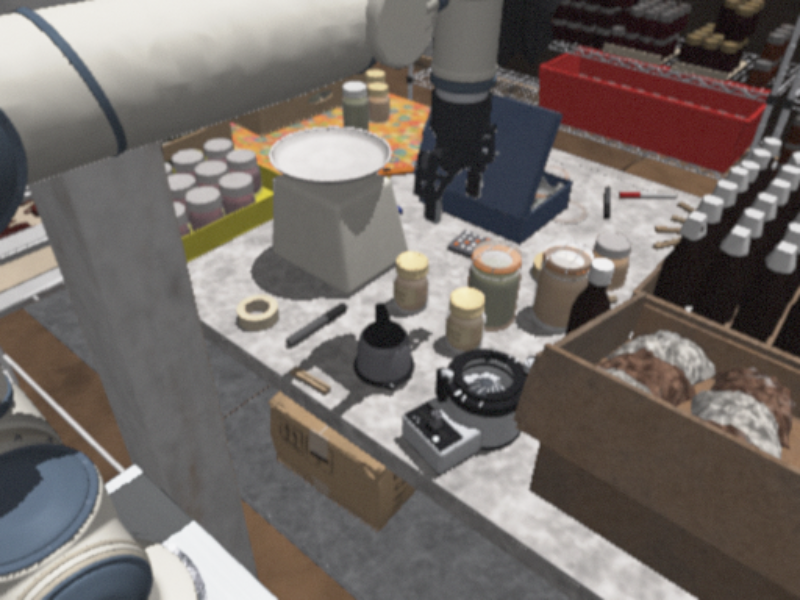

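View pics/a1.png

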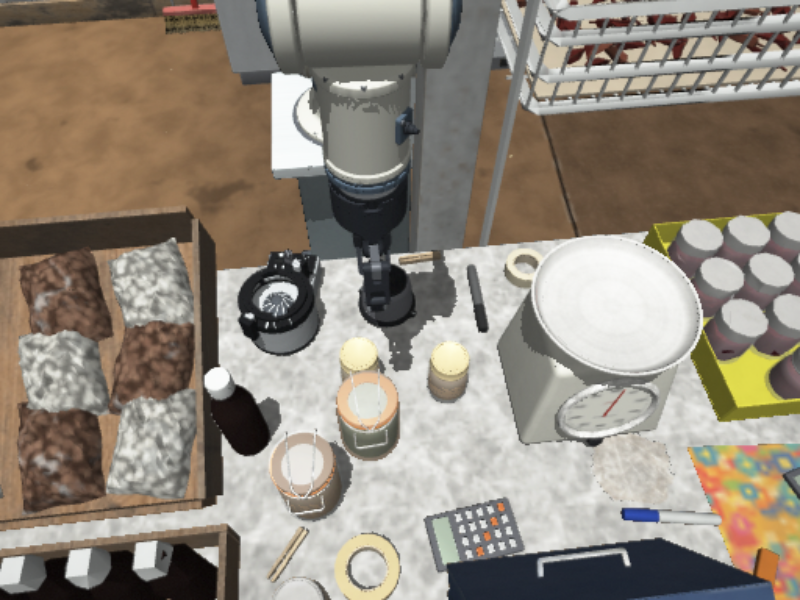

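The scene view shows the lid at about (382,345), the mill at (480,390) with its console at (440,430), and a crate close on the mill's right. In the side view the lid sits under the gripper at (385,295) and the mill is at (280,305). Next I'll fit geometry from depth.

```bash
cat > h.py <<'E'
from station import bot
import cv2,numpy as np
def cloud(c):
    i=bot.camera_info(c); im,d=bot.capture(c)
    f=192/np.tan(np.radians(i['fovy'])/2)
    v,u=np.mgrid[:384,:512]; K=np.array([[f,0,i['cx']],[0,f,i['cy']],[0,0,1.]])
    dist=np.array(i.get('distortion',i.get('dist',np.zeros(5))),float)
    p=cv2.undistortPoints(np.stack([u,v],-1).reshape(-1,1,2).astype(float),K,dist).reshape(384,512,2)
    P=np.stack([p[...,0]*d,-p[...,1]*d,-d],-1)@np.array(i['rotation']).T+i['origin']
    P[d==0]=np.nan
    return im,P
def sel(P,c,r,z0,z1):
    Q=P.reshape(-1,3); Q=Q[~np.isnan(Q[:,0])]
    return Q[(np.hypot(Q[:,0]-c[0],Q[:,1]-c[1])<r)&(Q[:,2]>z0)&(Q[:,2]<z1)]
def rect(Q):
    (c,s,a)=cv2.minAreaRect((Q[:,:2]*1000).astype(np.float32)); return np.round(c,1),np.round(s,1),round(a,1),len(Q)
E
python3 - <<'E'
from h import *
for c in("scene","side","wrist"):
    i=bot.camera_info(c); print(c,{k:v for k,v in i.items() if k not in('rotation',)})
    im,P=cloud(c)
    np.savez(f'/tmp/{c}',im=im,P=P)
    print('bar',rect(sel(P,(.487,.026),.05,.09,.125)))
    q=sel(P,(.487,.026),.05,.108,.118)
    if len(q): print('bartop',rect(q),q[:,2].mean())
    q=sel(P,(.42,-.125),.055,.047,.053)
    if len(q): print('console',rect(q))
    q=sel(P,(.42,-.125),.025,.062,.08)
    if len(q): print('grip',rect(q),np.percentile(q[:,2],95))
    q=sel(P,(.505,-.142),.06,.089,.095)
    if len(q): print('collar',rect(q))
    q=sel(P,(.4,-.35),.4,.1,.3); q=q[(q[:,1]<-.2)]
    if len(q): print('crate ymax by x',[(x,np.round(q[(abs(q[:,0]-x)<.03)][:,1:].max(0),3)) for x in(.35,.4,.45,.5,.55,.6) if (abs(q[:,0]-x)<.03).any()])
E
```

```text
scene {'fovy': 49.070666123109866, 'cx': 256.4181915475694, 'cy': 189.09657342251492, 'origin': array([-0.04627979, -0.44271299,  0.69987307])}Traceback (most recent call last):
  File "<stdin>", line 4, in <module>
  File "h.py", line 9, in cloud
    P=np.stack([p[...,0]*d,-p[...,1]*d,-d],-1)@np.array(i['rotation']).T+i['origin']
      ~~~~~~~~~~~~~~~~~~~~~~~~~~~~~~~~~~~~~~~~^~~~~~~~~~~~~~~~~~~~~~~~~~
ValueError: matmul: Input operand 1 has a mismatch in its core dimension 0, with gufunc signature (n?,k),(k,m?)->(n?,m?) (size 4 is different from 3)
```

Rotation is a quaternion.

```bash
sed -i "s/np.array(i\['rotation'\]).T/R.from_quat(np.roll(i['rotation'],-1)).as_matrix().T/; 2a from scipy.spatial.transform import Rotation as R" h.py
cat > m.py <<'E'
from h import *
for c in("scene","side","wrist"):
    im,P=cloud(c); print(c)
    np.savez(f'/tmp/{c}',im=im,P=P)
    for n,a in dict(bar=((.487,.026),.05,.085,.125),bartop=((.487,.026),.05,.108,.118),console=((.42,-.125),.06,.047,.053),grip=((.418,-.122),.025,.06,.08),gtop=((.418,-.122),.025,.0735,.0775),collar=((.505,-.142),.06,.089,.095)).items():
        q=sel(P,*a)
        if len(q)>5: print(n,rect(q),np.round(np.median(q,0),4))
    q=sel(P,(.4,-.35),.4,.1,.3); q=q[(q[:,1]<-.2)]
    if len(q): print('crate ymax by x',[(x,np.round(q[(abs(q[:,0]-x)<.03)][:,1:].max(0),3)) for x in(.35,.4,.45,.5,.55,.6) if (abs(q[:,0]-x)<.03).any()])
E
python3 m.py
```

```text
scene
bar (array([484.1,  24.6]), array([57. , 16.2]), 54.6, 208) [0.4768 0.0172 0.1081]
bartop (array([484.9,  24.9]), array([55.5, 15.2]), 55.2, 107) [0.4833 0.0246 0.1107]
console (array([ 431.1, -125.1]), array([79.1, 74.2]), 76.7, 623) [ 0.4202 -0.1308  0.0489]
grip (array([ 414.7, -124.2]), array([12.5, 13.3]), 64.7, 69) [ 0.4123 -0.1249  0.0726]
gtop (array([ 414.7, -124.5]), array([11.9, 12.8]), 65.1, 28) [ 0.4153 -0.1237  0.0752]
collar (array([ 502.7, -140.3]), array([91.5, 91.6]), 10.8, 515) [ 0.498  -0.1445  0.091 ]
crate ymax by x [(0.4, array([-0.221,  0.176])), (0.45, array([-0.221,  0.234])), (0.5, array([-0.221,  0.197])), (0.55, array([-0.221,  0.188])), (0.6, array([-0.221,  0.172]))]
side
bar (array([489.5,  27.8]), array([56.6, 15.9]), 51.4, 116) [0.5032 0.0395 0.1076]
bartop (array([488.7,  27.3]), array([55. , 14.4]), 53.2, 57) [0.4992 0.0401 0.1113]
console (array([ 425.7, -119.7]), array([78. , 56.2]), 75.4, 178) [ 0.4147 -0.1106  0.0501]
grip (array([ 418.8, -121.8]), array([13.4, 13.2]), 78.4, 41) [ 0.4218 -0.1209  0.0733]
gtop (array([ 418.6, -121. ]), arr
[... 178 characters left out ...]
6,  0.14])), (0.45, array([-0.22 ,  0.235])), (0.5, array([-0.22 ,  0.208])), (0.55, array([-0.22 ,  0.191])), (0.6, array([-0.22 ,  0.175]))]
wrist
bar (array([489.2,  26.7]), array([57.2, 16.9]), 54.4, 1553) [0.4931 0.0284 0.1116]
bartop (array([489.2,  26.7]), array([57.2, 16.2]), 55.2, 1136) [0.4906 0.0276 0.1122]
console (array([ 429.9, -114.1]), array([66.4, 57.3]), 76.5, 1161) [ 0.4262 -0.0962  0.0508]
grip (array([ 418.6, -121. ]), array([11.9, 13. ]), 78.7, 184) [ 0.4207 -0.1181  0.0725]
gtop (array([ 417.4, -119.5]), array([15.2,  8.8]), 15.6, 74) [ 0.4182 -0.1194  0.0761]
collar (array([ 531. , -143.4]), array([91.5, 61.9]), 81.3, 1229) [ 0.5309 -0.145   0.0928]
crate ymax by x []
```

```bash
cat >> h.py <<'E'
def to(p,yaw):  # rows to reach world TCP p with tool y along yaw (deg, mod 180)
    s=bot.read_state(); M=R.from_quat(np.roll(s['tcp_rot'],-1)).as_matrix()
    d=M.T@(np.array(p)-s['tcp_pos'])*100
    cur=np.degrees(np.arctan2(M[1,1],M[0,1])); t=(cur-yaw+90)%180-90
    print('t',round(s['time'],2),'pos',np.round(s['tcp_pos'],4),'yaw',round(cur,2),'q',np.round(s['q'],2),'F',np.round(s['wrist_force'],1),'M',np.round(s['moment'],2),'w',round(s['gripper_width'],4),s['grip_force'])
    print('shift cm',np.round(d,2),'turn',round(np.radians(t),3))
E
python3 -m inch '[[50,-6,-6,2,0.18],[50,-12.1,-12,4,0.36],[50,-12.1,-18.5,6,0.54],[50,-12.1,-18.5,8,0.72],[50,-12.1,-18.5,8,0.9],[50,-12.1,-18.5,8,1.08],[50,-12.1,-18.5,8,1.26],[50,-12.1,-18.5,8,1.44]]' 20; python3 -c "
from h import *
to((.4145,-.1215,.069),-103.5)"
```

```text
time: 2.5
tcp_pos: [0.415, -0.121, 0.1654]
tcp_rot: [0.0, 0.998, 0.062, 0.0]
wrist_force: [0.0, -0.2, -0.6]
gripper_width: 0.0425
grip_force: 0.0
t 2.5 pos [ 0.415  -0.121   0.1654] yaw -82.86 q [-0.36 -0.37  1.79  0.    1.72  1.08] F [ 0.  -0.2 -0.6] M [ 0.01 -0.03  0.03] w 0.0425 0.0
shift cm [-0.05  0.04  9.64] turn 0.36
```

```bash
python3 -m inch '[[50,0,0,1,0.18],[50,0,0,2,0.36],[50,0,0,3,0.36],[50,0,0,3,0.36]]'; python3 - <<'E'
from h import *
to((.4145,-.1215,.069),-103.5)
im,P=cloud("wrist"); cv2.imwrite("pics/w1.png",im[:,:,::-1])
for n in("collar","pulse_mark","lock_catch","slide_grip"): print(n,[(np.round(r['at'],4),round(r['confidence'],2)) for r in bot.pinpoint(n,"wrist")][:2])
for n,a in dict(console=((.42,-.125),.06,.047,.053),gtop=((.418,-.122),.02,.0735,.0775),collar=((.505,-.142),.06,.089,.095)).items():
    q=sel(P,*a)
    if len(q)>5: print(n,rect(q))
E
```

```text
time: 3.0
tcp_pos: [0.4146, -0.1208, 0.1344]
tcp_rot: [-0.0, 0.994, -0.113, -0.001]
wrist_force: [-0.7, -0.2, -0.7]
gripper_width: 0.0426
grip_force: 0.0
t 3.0 pos [ 0.4146 -0.1208  0.1344] yaw -102.93 q [-0.36 -0.37  1.84  0.    1.67  1.43] F [-0.7 -0.2 -0.7] M [ 0.01  0.   -0.01] w 0.0426 0.0
shift cm [0.02 0.07 6.54] turn 0.01
collar [(array([ 0.5018, -0.144 ,  0.0914]), 0.95)]
pulse_mark [(array([ 0.4506, -0.1291,  0.0856]), 0.6)]
lock_catch [(array([ 0.4614, -0.104 ,  0.1037]), 0.81)]
slide_grip [(array([ 0.4207, -0.1241,  0.0743]), 0.61)]
console (array([ 428.1, -122.2]), array([80.8, 59. ]), 76.0, 5449)
gtop (array([ 418.6, -123. ]), array([13.9, 12.1]), 78.5, 316)
collar (array([ 490.7, -137.4]), array([91.5, 83.8]), 77.4, 7930)
```

View pics/w1.png

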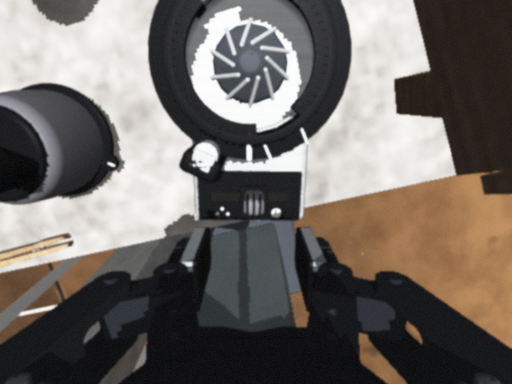

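The wrist view shows the slide grip at (254,205) between the three dots (222,211) and the big dot (276,212), so it is at mid-travel. The pulse mark (249,153) is straight below the collar centre (250,62), which fits a mill yaw of about -13.5°. The slot lines are at (267,152) and (305,135).

```bash
python3 -m inch '[[50,0,0.1,3,0.01],[50,0,0.1,5.5,0.01],[50,0,0.1,6.5,0.01],[50,0,0.1,6.5,0.01],[0,0,0.1,6.5,0.01],[0,0,0.1,6.5,0.01],[0,0,0.1,6.5,0.01],[0,0,0.1,6.5,0.01]]' 20;python3 -m inch '[[0,0,0,0,0],[0,0,0,0,0],[0,0,0,0,0]]' 20; python3 -c "
from h import *
y=np.array([.233,.972])
to((*(np.array([.4145,-.1215])+y*.02),.069),-103.5)"
```

```text
time: 4.25
tcp_pos: [0.4155, -0.1222, 0.0716]
tcp_rot: [0.0, 0.993, -0.119, 0.001]
wrist_force: [-0.3, -0.0, 6.5]
gripper_width: 0.0132
grip_force: 23.2
time: 4.62
tcp_pos: [0.4155, -0.1222, 0.0717]
tcp_rot: [0.0, 0.993, -0.119, 0.001]
wrist_force: [-0.8, 0.4, 6.3]
gripper_width: 0.0133
grip_force: 23.2
t 4.62 pos [ 0.4155 -0.1222  0.0717] yaw -103.7 q [-0.36 -0.34  1.94  0.    1.55  1.45] F [-0.8  0.4  6.3] M [0.09 0.09 0.05] w 0.0133 23.2124063372612
shift cm [-0.12 -2.04  0.27] turn -0.003
```

```bash
python3 -m inch '[[0,0,0,-0.3,0],[0,0,-0.4,-0.3,0],[0,0,-0.8,-0.3,0],[0,0,-1.2,-0.3,0],[0,0,-1.5,-0.3,0],[0,0,-1.8,-0.3,0],[0,0,-1.8,-0.3,0]]' 20; python3 -c "
from h import *
to((.4145,-.1215,.069),-103.5)"
```

```text
time: 5.5
tcp_pos: [0.4196, -0.1047, 0.0718]
tcp_rot: [0.0, 0.993, -0.119, 0.001]
wrist_force: [7.3, -2.7, -9.4]
gripper_width: 0.0129
grip_force: 21.4
t 5.5 pos [ 0.4196 -0.1047  0.0718] yaw -103.7 q [-0.32 -0.34  1.94 -0.    1.55  1.49] F [ 7.3 -2.7 -9.4] M [-0.4  -1.25 -0.  ] w 0.0129 21.410334706306458
shift cm [-0.1   1.75  0.28] turn -0.003
```

```bash
python3 -m inch '[[0,0,0,0.2,0],[0,0,-0.2,0.2,0],[0,0,-0.4,0.2,0],[0,0,-0.4,0.2,0]]' 20; python3 -m inch '[[0,0,-0.2,0,0],[0,0,-0.4,0,0],[0,0,-0.4,0,0]]' 20;python3 -c "
from h import *
to((.4145,-.1215,.069),-103.5)"
```

```text
time: 6.0
tcp_pos: [0.4206, -0.1007, 0.0717]
tcp_rot: [0.0, 0.993, -0.119, 0.001]
wrist_force: [4.2, -2.5, 1.1]
gripper_width: 0.0132
grip_force: 22.7
time: 6.38
tcp_pos: [0.421, -0.0988, 0.0717]
tcp_rot: [0.002, 0.993, -0.12, 0.001]
wrist_force: [3.3, -11.1, 0.4]
gripper_width: 0.0132
grip_force: 22.6
t 6.38 pos [ 0.421  -0.0988  0.0717] yaw -103.77 q [-0.31 -0.34  1.94 -0.    1.55  1.51] F [  3.3 -11.1   0.4] M [-1.77 -0.43 -0.02] w 0.0132 22.612180709838867
shift cm [-0.1   2.36  0.28] turn -0.005
```

```bash
python3 -m inch '[[30,0,0,0,0],[30,0,0,0,0],[30,0,0.1,0,0],[30,0,0.1,-3,0],[30,-1,0.1,-7,0],[100,-1,0.1,-12,0],[100,-1,0.1,-15,0],[100,-1,0.1,-15,0]]'; python3 - <<'E'
from h import *
to((.487,.027,.2),-35.3)
im,P=cloud("wrist"); cv2.imwrite("pics/w2.png",im[:,:,::-1])
m=np.array([.504,-.142]);a=np.radians(-13.5);x=np.array([np.cos(a),np.sin(a)]);y=np.array([-x[1],x[0]])
for c in("wrist","scene","side"):
    if c!="wrist": im,P=cloud(c)
    q=sel(P,(.423,-.1),.02,.0735,.0775)
    if len(q)>5: c0=rect(q);print(c,'gtop',c0,(c0[0]/1000-m)@x,(c0[0]/1000-m)@y)
    q=sel(P,(.505,-.142),.06,.089,.095)
    if len(q)>5: print('collar',rect(q))
    for n in("collar","mill","pulse_mark","lock_catch","lid_bar"): print(n,[(np.round(r['at'],4),round(r['confidence'],2)) for r in bot.pinpoint(n,c)][:2])
    for n,a in dict(bar=((.487,.026),.05,.085,.125),bartop=((.487,.026),.05,.108,.118)).items():
        q=sel(P,*a)
        if len(q)>5: print(n,rect(q))
E
```

```text
time: 7.38
tcp_pos: [0.4119, -0.0954, 0.2242]
tcp_rot: [0.0, 0.993, -0.119, 0.002]
wrist_force: [0.3, 0.1, -0.6]
gripper_width: 0.0785
grip_force: 0.0
t 7.38 pos [ 0.4119 -0.0954  0.2242] yaw -103.69 q [-0.31 -0.4   1.71  0.    1.83  1.5 ] F [ 0.3  0.1 -0.6] M [ 0.03  0.05 -0.06] w 0.0785 0.0
shift cm [  4.39 -13.68   2.44] turn -1.194
wrist gtop (array([ 423.6, -100.5]), array([13.1, 12.3]), 76.1, 169) -0.08786652419999325 0.021584344442488773
collar (array([ 505.3, -140.8]), array([91.2, 91.6]), 8.3, 4610)
collar [(array([ 0.5053, -0.1427,  0.0925]), 0.95)]
mill [(array([ 0.5009, -0.1419, -0.0009]), 0.69)]
pulse_mark []
lock_catch [(array([ 0.4654, -0.1012,  0.1076]), 0.88)]
lid_bar [(array([0.4923, 0.0277, 0.1156]), 0.78)]
bar (array([488.5,  25. ]), array([57.2, 17.2]), 55.7, 2024)
bartop (array([488.3,  25.2]), array([57. , 16.2]), 55.2, 1400)
scene gtop (array([ 420.7, -101.4]), array([11.3, 13.2]), 70.8, 25) -0.09047629614167625 0.020032219958948726
collar (array([ 502.9, -141.2]), array([92. , 91.1]), 13.2, 515)
collar [(array([ 0.5013, -0.138 ,  0.0902]), 0.94)]
mill [(array
[... 261 characters left out ...]
,  24.9]), array([60.7, 16.4]), 53.7, 211)
bartop (array([485.6,  25.7]), array([58.3, 14.8]), 55.7, 114)
side gtop (array([424., -99.]), array([ 9.9, 12.5]), 88.3, 17) -0.08782774427761807 0.02313627746862764
collar (array([ 505., -137.]), array([92.5, 94.8]), 9.9, 477)
collar [(array([ 0.5079, -0.1421,  0.0939]), 0.6)]
mill [(array([ 0.5098, -0.1377,  0.0013]), 0.69)]
pulse_mark [(array([ 0.455 , -0.131 ,  0.0847]), 0.95)]
lock_catch [(array([ 0.5082, -0.1413,  0.0962]), 0.66), (array([ 0.4614, -0.1059,  0.1008]), 0.59)]
lid_bar [(array([0.4856, 0.0245, 0.1109]), 0.7)]
bar (array([490. ,  26.9]), array([56.5, 17.2]), 52.2, 268)
bartop (array([489.3,  26.9]), array([55.7, 15.7]), 54.1, 134)
```

View pics/w2.png

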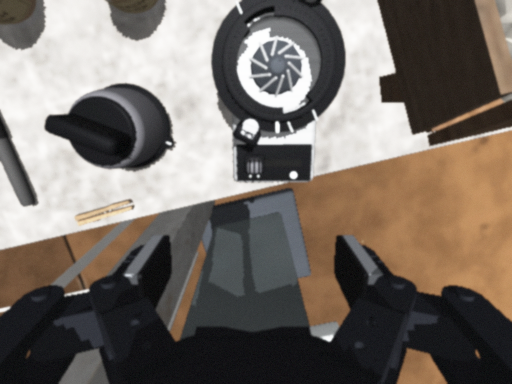

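The wrist view shows the grip now over the three-dot end (253,165), with the big dot free at (293,175). The lid's bar is at (90,130). Next is the lid.

```bash
python3 -m inch '[[100,1,-4,0,-0.16],[100,2,-8,0,-0.32],[100,3.5,-12,0,-0.48],[100,4.5,-13.6,0,-0.64],[100,4.5,-13.6,0,-0.8],[100,4.5,-13.6,0,-0.96],[100,4.5,-13.6,0,-1.12],[100,4.5,-13.6,0,-1.2]]'; python3 - <<'E'
from h import *
to((.4887,.026,.097),-35)
im,P=cloud("wrist")
for n,a in dict(bar=((.487,.026),.05,.085,.125),bartop=((.487,.026),.05,.108,.118),rim=((.487,.026),.06,.012,.022)).items():
    q=sel(P,*a)
    if len(q)>5: print(n,rect(q))
E
```

```text
time: 9.28
tcp_pos: [0.487, 0.0262, 0.2212]
tcp_rot: [-0.0, 0.886, 0.464, -0.0]
wrist_force: [-0.5, -0.2, 0.6]
gripper_width: 0.0854
grip_force: 0.0
t 9.28 pos [0.487  0.0262 0.2212] yaw -34.75 q [-0.02 -0.22  1.57  0.    1.79  0.59] F [-0.5 -0.2  0.6] M [0.03 0.01 0.01] w 0.0854 0.0
shift cm [ 0.08  0.15 12.42] turn 0.004
bar (array([489. ,  26.7]), array([56.8, 16.2]), 54.8, 1356)
bartop (array([488.9,  26.8]), array([56.8, 15.6]), 55.7, 1235)
rim (array([498.7,  41.8]), array([66.2, 91.2]), 56.6, 710)
```

```bash
python3 -m inch '[[55,0.13,0.14,4,0],[55,0.13,0.14,8,0],[55,0.13,0.14,11,0],[55,0.13,0.14,12.4,0],[55,0.13,0.14,12.4,0],[55,0.13,0.14,12.4,0]]'; python3 -m inch '[[0,0,0,0,0],[0,0,0,0,0],[0,0,0,0,0],[0,0,0,0,0],[0,0,0,0,0],[0,0,0,0,0]]' 60; python3 -c "
from h import *
to((.4887,.026,.097),-35)"
```

```text
time: 10.07
tcp_pos: [0.4897, 0.0264, 0.099]
tcp_rot: [0.001, 0.887, 0.462, 0.001]
wrist_force: [0.7, 0.8, 0.5]
gripper_width: 0.0473
grip_force: 0.0
time: 10.82
tcp_pos: [0.4893, 0.0265, 0.0983]
tcp_rot: [0.0, 0.887, 0.462, 0.001]
wrist_force: [-1.1, 0.5, 5.9]
gripper_width: 0.0149
grip_force: 63.2
t 10.82 pos [0.4893 0.0265 0.0983] yaw -34.95 q [-0.02 -0.19  1.76  0.    1.57  0.59] F [-1.1  0.5  5.9] M [0.05 0.08 0.02] w 0.0149 63.24872016906738
shift cm [-0.07 -0.02  0.13] turn 0.001
```

```bash
python3 -m inch '[[0,0,0,-2,0],[0,0,0,-5,0],[0,0,0,-9,0],[0,0,0,-13,0],[0,0,0,-15,0],[0,0,0,-15,0]]' 60; python3 -c "
from h import *
to((.505,-.1402,.235),-78.5)"
```

```text
time: 11.58
tcp_pos: [0.4894, 0.0264, 0.2498]
tcp_rot: [0.001, 0.887, 0.462, 0.002]
wrist_force: [-0.1, -0.2, -1.4]
gripper_width: 0.0148
grip_force: 62.3
t 11.57 pos [0.4894 0.0264 0.2498] yaw -34.95 q [-0.02 -0.21  1.51 -0.    1.84  0.59] F [-0.1 -0.2 -1.4] M [ 0.   -0.04  0.  ] w 0.0148 62.250391244888306
shift cm [-12.76  10.81   1.49] turn 0.76
```

```bash
python3 -m inch '[[0,-2,1.6,0,0.12],[0,-5,4.2,0,0.24],[0,-8,6.8,0,0.38],[0,-11,9.3,0,0.52],[0,-12.76,10.8,0,0.66],[0,-12.76,10.8,0.6,0.76],[0,-12.76,10.8,0.6,0.76],[0,-12.76,10.8,0.6,0.76]]' 60; python3 - <<'E'
from h import *
to((.505,-.1402,.235),-78.5)
for c in("scene","side","wrist"):
    im,P=cloud(c); cv2.imwrite(f"pics/c_{c}.png",im[:,:,::-1])
    q=sel(P,(.505,-.14),.05,.245,.27)
    print(c,[(np.round(r['at'],4),round(r['confidence'],2)) for n in("lid_bar","mill_lid","collar") for r in bot.pinpoint(n,c)][:5])
    z=P[...,2]; r=np.hypot(P[...,0]-.505,P[...,1]+.14)
    q=P[(r<.062)&(z>.145)&(z<.173)]  # rim
    if len(q)>20: print('rim',rect(q))
    q=sel(P,(.505,-.1402),.06,.082,.095)
    if len(q)>20: print('collar',rect(q))
a=cv2.imread("pics/c_scene.png")[190:310,240:400]; b=cv2.imread("pics/c_side.png")[130:250,100:260]
cv2.imwrite("pics/c.png",np.hstack([cv2.resize(a,(400,300),interpolation=2),cv2.resize(b,(400,300),interpolation=2)]))
E
```

```text
time: 12.58
tcp_pos: [0.504, -0.1397, 0.2406]
tcp_rot: [-0.0, 0.995, 0.101, -0.001]
wrist_force: [-0.3, 0.8, -1.4]
gripper_width: 0.0149
grip_force: 62.2
t 12.57 pos [ 0.504  -0.1397  0.2406] yaw -78.36 q [-0.34 -0.12  1.44  0.    1.81  1.03] F [-0.3  0.8 -1.4] M [ 0.01  0.04 -0.02] w 0.0149 62.19356417655945
shift cm [0.09 0.07 0.56] turn 0.002
scene [(array([ 0.503 , -0.1407,  0.2554]), 0.61), (array([ 0.4557, -0.1259,  0.0858]), 0.19), (array([ 0.5007, -0.1435,  0.1407]), 0.88), (array([ 0.4458,  0.2609, -0.0007]), 0.33), (array([ 0.504 , -0.1387,  0.0922]), 0.94)]
rim (array([ 485.6, -148.4]), array([67.1, 90.7]), 27.6, 510)
collar (array([ 495.5, -143.8]), array([ 96.4, 106.4]), 29.8, 816)
side [(array([ 0.5018, -0.144 ,  0.2567]), 0.72), (array([ 0.5006, -0.1411,  0.1469]), 0.88), (array([ 0.5082, -0.1444,  0.0942]), 0.58)]
rim (array([ 522.1, -134.1]), array([66.8, 90.3]), 16.0, 357)
collar (array([ 517.2, -136.8]), array([ 88.4, 110.1]), 12.2, 682)
wrist [(array([ 0.5052, -0.143 ,  0.2563]), 0.79), (array([ 0.5064, -0.1397,  0.1425]), 0.73)]
rim (array([ 528.3, -135.3]), array([54.6, 90.3]), 11.7, 1772)
collar (array([ 534.2, -134.8]), array([ 52. , 109.9]), 10.7, 1891)
```

View pics/c.png

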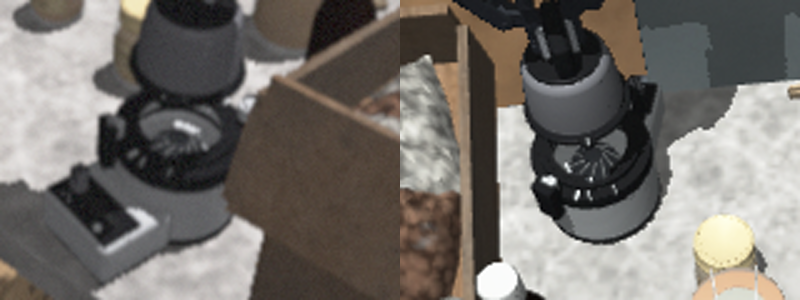

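The left crop (scene) shows the lid held above the open collar with the slide at its left end. The right crop (side) shows the collar's slot lines at about (585,190), with the lid centred above them. I'll descend step by step on force.

```bash
python3 -m inch '[[0,0.12,0.07,1.5,0],[0,0.12,0.07,3,0],[0,0.12,0.07,4,0],[0,0.12,0.07,4.3,0],[0,0.12,0.07,4.5,0],[0,0.12,0.07,4.5,0]]' 60; python3 -c "
from h import *
to((.505,-.1402,.178),-78.5)"
```

```text
time: 13.92
tcp_pos: [0.5057, -0.1405, 0.1966]
tcp_rot: [0.0, 0.995, 0.1, 0.0]
wrist_force: [0.3, 0.0, -0.7]
gripper_width: 0.0148
grip_force: 62.2
t 13.93 pos [ 0.5057 -0.1405  0.1966] yaw -78.49 q [-0.34 -0.12  1.52  0.    1.74  1.03] F [ 0.3  0.  -0.7] M [-0.05 -0.01 -0.03] w 0.0148 62.23847150802612
shift cm [-0.06 -0.05  1.86] turn 0.0
```

```bash
python3 -m inch '[[0,0,0,0.3,0],[0,0,0,0.6,0],[0,0,0,0.6,0]]' 60; python3 -m inch '[[0,0,0,0.2,0],[0,0,0,0.3,0],[0,0,0,0.3,0]]'; python3 -c "
from h import *
to((.505,-.1402,.178),-78.5)"
```

```text
time: 14.3
tcp_pos: [0.5055, -0.1404, 0.1899]
tcp_rot: [-0.0, 0.995, 0.1, -0.0]
wrist_force: [-0.5, 0.1, -1.4]
gripper_width: 0.015
grip_force: 62.2
time: 14.68
tcp_pos: [0.5055, -0.1405, 0.1872]
tcp_rot: [-0.0, 0.995, 0.1, -0.0]
wrist_force: [-1.3, 0.5, -1.2]
gripper_width: 0.0149
grip_force: 62.2
t 14.68 pos [ 0.5055 -0.1405  0.1872] yaw -78.5 q [-0.34 -0.12  1.54  0.    1.72  1.03] F [-1.3  0.5 -1.2] M [-0.01  0.04 -0.07] w 0.0149 62.238510847091675
shift cm [-0.05 -0.04  0.92] turn 0.0
```

```bash
python3 -m inch '[[0,0,0,0.2,0],[0,0,0,0.4,0],[0,0,0,0.4,0]]' 60; python3 -m inch '[[0,0,0,0.2,0],[0,0,0,0.4,0],[0,0,0,0.4,0]]'; python3 -c "
from h import *
to((.505,-.1402,.178),-78.5)"
```

```text
time: 15.05
tcp_pos: [0.5055, -0.1405, 0.183]
tcp_rot: [-0.0, 0.995, 0.1, -0.0]
wrist_force: [-0.4, 0.0, -1.5]
gripper_width: 0.015
grip_force: 62.2
time: 15.42
tcp_pos: [0.5056, -0.1405, 0.1795]
tcp_rot: [0.0, 0.995, 0.1, 0.0]
wrist_force: [-0.2, 0.3, -0.5]
gripper_width: 0.0148
grip_force: 62.3
t 15.43 pos [ 0.5056 -0.1405  0.1795] yaw -78.49 q [-0.34 -0.12  1.55  0.    1.7   1.03] F [-0.2  0.3 -0.5] M [ 0.02  0.01 -0.03] w 0.0148 62.34969735145569
shift cm [-0.06 -0.04  0.15] turn 0.0
```

```bash
python3 -m inch '[[0,0,0,0.1,0],[0,0,0,0.1,0]]' 60; python3 -m inch '[[0,0,0,0.1,0],[0,0,0,0.1,0]]'; python3 - <<'E'
from h import *
to((.505,-.1402,.178),-78.5)
for c in("scene","side"):
    im,P=cloud(c); cv2.imwrite(f"pics/d_{c}.png",im[:,:,::-1])
    for n in("mill_lid","lid_bar"): print(c,n,[(np.round(r['at'],4),round(r['confidence'],2)) for r in bot.pinpoint(n,c)][:1])
a=cv2.imread("pics/d_scene.png")[190:310,240:400]; b=cv2.imread("pics/d_side.png")[130:250,100:260]
cv2.imwrite("pics/d.png",np.hstack([cv2.resize(a,(400,300),interpolation=2),cv2.resize(b,(400,300),interpolation=2)]))
E
```

```text
time: 15.68
tcp_pos: [0.5057, -0.1404, 0.1794]
tcp_rot: [0.0, 0.995, 0.1, 0.001]
wrist_force: [-1.6, 1.9, 5.6]
gripper_width: 0.0153
grip_force: 63.1
time: 15.92
tcp_pos: [0.5057, -0.1403, 0.1794]
tcp_rot: [0.0, 0.995, 0.1, 0.001]
wrist_force: [-3.3, 3.3, 9.1]
gripper_width: 0.015
grip_force: 63.8
t 15.93 pos [ 0.5057 -0.1403  0.1794] yaw -78.48 q [-0.34 -0.12  1.55  0.    1.7   1.03] F [-3.3  3.3  9.1] M [ 0.29  0.69 -0.07] w 0.015 63.77748727798462
shift cm [-0.07 -0.02  0.14] turn 0.0
scene mill_lid [(array([ 0.504 , -0.1432,  0.0779]), 0.74)]
scene lid_bar [(array([ 0.5078, -0.1403,  0.1949]), 0.81)]
side mill_lid [(array([ 0.5059, -0.1379,  0.0822]), 0.94)]
side lid_bar [(array([ 0.5048, -0.143 ,  0.1936]), 0.74)]
```

View pics/d.png

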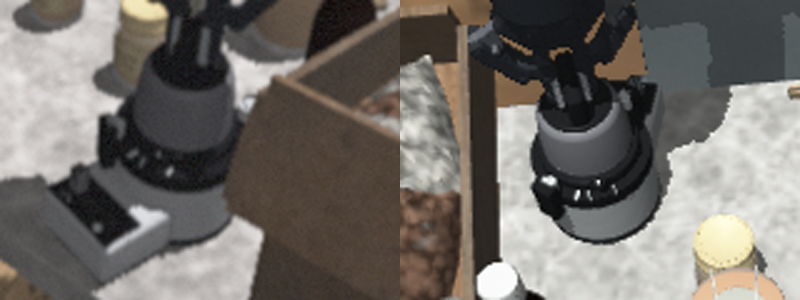

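The lid is seated: TCP z 0.1794 against 0.1793 expected, and the rim is flat on the collar in both crops. I'll ease the down force and twist.

```bash
python3 -m inch '[[0,0,0,-0.1,0],[0,0,0,-0.1,0.06],[0,0,0,-0.1,0.12],[0,0,0,-0.1,0.18],[0,0,0,-0.1,0.24],[0,0,0,-0.1,0.30],[0,0,0,-0.1,0.30]]' 90; python3 -c "
from h import *
to((.5055,-.1404,.179),-103.7)"
```

```text
time: 17.1
tcp_pos: [0.5066, -0.1406, 0.1795]
tcp_rot: [0.0, 0.999, -0.049, 0.002]
wrist_force: [1.9, 0.8, 5.8]
gripper_width: 0.0142
grip_force: 88.2
t 17.1 pos [ 0.5066 -0.1406  0.1795] yaw -95.63 q [-0.34 -0.12  1.55  0.    1.7   1.33] F [1.9 0.8 5.8] M [ 0.03 -0.41  0.12] w 0.0142 88.20058822631836
shift cm [-0.11 -0.01  0.05] turn 0.141
```

```bash
python3 -m inch '[[0,0,0,0,0.05],[0,0,0,0,0.1],[0,0,0,0,0.14],[0,0,0,0,0.14]]' 90; python3 - <<'E'
from h import *
to((.5055,-.1404,.179),-103.7)
for c in("scene","side","wrist"):
    im,P=cloud(c); cv2.imwrite(f"pics/e_{c}.png",im[:,:,::-1])
    q=sel(P,(.505,-.14),.06,.093,.1)
    for z0,z1 in((.18,.197),):
        q=sel(P,(.505,-.14),.035,z0,z1)
        if len(q)>9: print(c,'bar',rect(q))
    for n in("lid_bar","pulse_mark"): print(c,n,[(np.round(r['at'],4),round(r['confidence'],2)) for r in bot.pinpoint(n,c)][:1])
a=cv2.imread("pics/e_scene.png")[190:310,240:400]; b=cv2.imread("pics/e_side.png")[130:250,100:260]
cv2.imwrite("pics/e.png",np.hstack([cv2.resize(a,(400,300),interpolation=2),cv2.resize(b,(400,300),interpolation=2)]))
E
```

```text
time: 17.6
tcp_pos: [0.5065, -0.1408, 0.1795]
tcp_rot: [0.0, 0.993, -0.119, 0.002]
wrist_force: [2.3, 0.9, 4.9]
gripper_width: 0.0148
grip_force: 88.2
t 17.6 pos [ 0.5065 -0.1408  0.1795] yaw -103.64 q [-0.34 -0.12  1.55 -0.    1.7   1.47] F [2.3 0.9 4.9] M [-0.15 -0.34  0.13] w 0.0148 88.17148804664612
shift cm [-0.11 -0.02  0.05] turn 0.001
scene bar (array([ 497.1, -144.1]), array([34.3, 43. ]), 29.0, 230)
scene lid_bar [(array([ 0.5023, -0.1382,  0.1968]), 0.96)]
scene pulse_mark [(array([ 0.4568, -0.1292,  0.0825]), 0.97)]
side bar (array([ 512.6, -140.1]), array([34.8, 42.7]), 37.1, 206)
side lid_bar [(array([ 0.5023, -0.1434,  0.1922]), 0.61)]
side pulse_mark [(array([ 0.4571, -0.1321,  0.0853]), 0.9)]
wrist bar (array([ 509.1, -139.5]), array([38.5, 54.8]), 52.9, 5321)
wrist lid_bar []
wrist pulse_mark []
```

View pics/e.png

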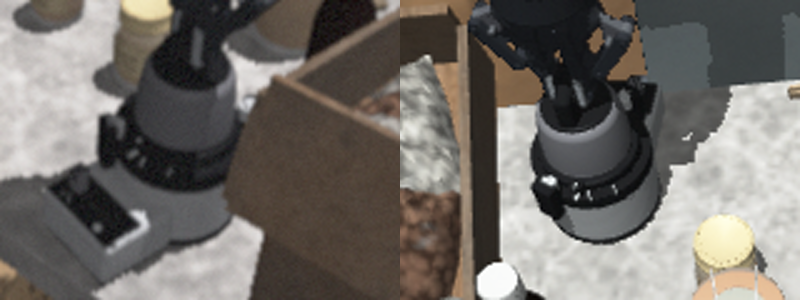

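View pics/e_wrist.png

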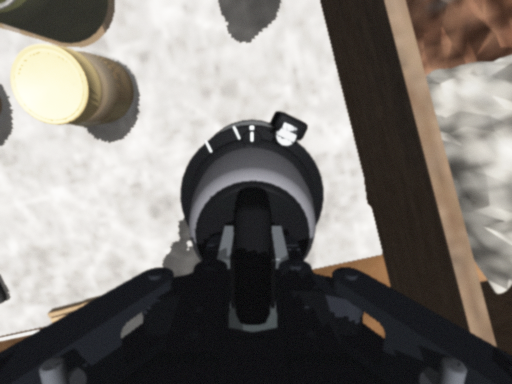

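The wrist view shows the bar pointing straight at the rear pulse mark (252,134), with the lid's tab below it. The slot lines are at (208,145) and (237,131), and the roller at (288,132) isn't touched. The side and scene crops show the rim flat. The moment of 0.13 Nm fits the spring at the mark.

```bash
python3 -m inch '[[0,0,0,0,0],[0,0,0,0,0]]' 90; python3 -c "
from h import *
to((.5055,-.1404,.179),-103.7); print(bot.sign_off())"
```

```text
time: 18.3
tcp_pos: [0.5065, -0.1408, 0.1795]
tcp_rot: [0.0, 0.993, -0.119, 0.002]
wrist_force: [2.5, 0.1, 6.0]
gripper_width: 0.0145
grip_force: 88.2
t 18.3 pos [ 0.5065 -0.1408  0.1795] yaw -103.63 q [-0.34 -0.12  1.55 -0.    1.7   1.47] F [2.5 0.1 6. ] M [-0.15 -0.34  0.16] w 0.0145 88.17289352416992
shift cm [-0.11 -0.02  0.05] turn 0.001
the job is handed in; nothing more can be done
None
```

I handed in the job at 18.3 s: the grind slide is at the fine stop, and the lid is seated, turned about 25° clockwise to the pulse mark and still gripped there, short of the lock.

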